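# Free a gate of unknown thread hand and advance a row of modules

## Robot

A 6-joint arm with a two-finger parallel gripper is mounted at the origin on a cart in front of the work surface, level with it; the furniture and walls round the work are solid. World frame = base frame: x ahead of the robot, y to its left, z up, the work surface at z = 0. Lengths are in m, angles in rad, forces in N, time in s.
With the tool pointing down it reaches from about 0.375 to 0.975 m from the base axis. Payload 3.8 kg.
Tool frame: the origin (TCP) lies on the mounting face of the last link; the fingertips stand 173 mm ahead of it and the grasp point (between the pads) lies 155 mm ahead of it (bot.hold_point_z is the distance from the TCP to the grasp point, in m); z points along the fingers, y is the line along which they close (so a half turn about z gives the same grasp; the last joint's range is limited). The gripper opens to 85 mm and grips with 20 to 120 N. Pads are 22 mm wide; open, the fingers measure 114 mm over their backs; the gripper's body (76 mm by 85 mm) begins 54 mm behind the grasp point. The pads swing forward as they close: fully open they stand 13 mm farther back than shut.
Start: joints at [-1.285, 0.264, 1.604, -0, 1.274, -0.037], TCP at [0.214, -0.64, 0.405] pointing down, gripper open.
Joint ranges: [-2.63, 2.63], [-0.94, 2.18], [0.31, 2.57], [-1.31, 4.45], [0, 2.66], [-2.55, 2.55]. Speed limits (rad/s): [2.57, 2.57, 3.14, 3.14, 3.14, 3.14].

## Interface

Orientations are given as a rotation vector (axis times angle).
In Python, from workcell import bot, optics gives the robot as it stands.
- The arm moves only by the shell command python3 -m jog 'ROWS' [OPENING] [FORCE]. ROWS is JSON, a list of rows, each an object of numbers: "dx", "dy", "dz": the shift along the tool's x, y, z in mm; "ax", "ay", "az": the turn, a rotation vector about the tool's x, y, z in degrees. A call has 1 to 20 rows; each row shifts and turns the commanded pose from where the row before left it, along the tool's axes as they then stand; what a row does not reach is not made up. A row lasts 1/12 s, in which the tool goes at most 41.7 mm and 7.16 degrees, less where a joint would pass 70% of its speed; a pose out of reach is approached as far as the arm can. A call with a gripper value outside its range is refused whole. OPENING is the opening, from 0 (shut) to 1 (fully open), set as the call begins (- or left out, the last holds). The fingers move at their own pace and stop on an object; FORCE is the grip in N (left out, the last holds). Time passes only in rows, so rows that do not move let the fingers close. It gives the time, the measured TCP pose, the force, the opening and the grip force at its end, in the units of the state.
- bot.read_state(): the state, without advancing time (a new reading comes with each control period).
- optics.read_camera(name): name is "side" or "top"; returns a dict with "img" (384x512x3 uint8, red, green, blue), "vertical_fov" (degrees; the focal length in pixels is half the picture's height over the tangent of half this angle, whatever the lens; pixels are square), "cx", "cy" (the principal point, pixels), "R" (3x3) and "t" (3): a world point X has camera coordinates R X + t. Camera axes: x right, y down, z forward; pixel columns grow to the right and rows downward; lengths in m; the calibration is good to about 2 mm. A picture is of the moment at which its call begins. There is no depth.
- bot.finish_job(): hands the job in; it is judged then, once.
The state is a dict: "time": time; "q": joint angles; "joint_vel": joint speeds; "joint_torque": joint torques, N m; "tool_pos": TCP position; "tcp_rot": TCP orientation; "wrist_force": force on the tool from outside, world axes, zero at the start; "torque": the same for the moment, N m; "width": opening from 0.0 (shut) to 1.0 (fully open); "grip_force": force on a finger pad.
Only numpy, scipy, OpenCV 4.12 (cv2) and the standard library are available. Lean on these libraries where they do the work, as an engineer would, in place of code of your own. Each camera call takes 0.05 s, during which the arm holds its last target. There are 200 camera calls.

## Task

Two assembly lanes stand on the bench and one of them holds a row of three module boxes behind a shut screw gate. Of the two gate knobs one has a left-hand thread and the other a right-hand one, and nothing shows which is which, so feel out which way the knob of the loaded lane loosens and turn it until the gate has risen clear of the boxes. Then slide the row along the lane as one straight block, without lifting or spilling a box, under the gate until it is closed up against the end stop; leave the empty lane's knob tight and do not disturb the reel, jar and tin.

Things in the scene. Friction and masses are not known exactly. Their poses are not given: they have to be found in the camera images.
- loaded_lane: Fixed lane with the boxes, left or right of the empty one. Origin: bench top, on the centre line under the gate; x along the lane to the end stop (away from the robot +-9 deg), z up. Grey plate 8 thick, x -195..85, y -50..50 (mm). Fence on the +y side: face at y 40, x -190..65, top 22 above bench; -y side and rear open. End stop: face at x 65, top 35 above bench; the box x face meets it.
- empty_lane: A second, identical fixed lane without boxes, about 0.2 m beside the loaded lane; same frame and sizes.
- knob_a_grip (a point): Middle of gate A's black T-knob bar, on its turning axis, 112 mm above the bench; x axis along the bar (parallel to the lane when tight), z up. Bar 70 long, 14 wide, 99 to 123 above the bench; under it a hub (radius 13) and a bridge 58x30 mm, top at 86. Knob axis at x 0, y +75 mm of its lane. Gate A may be on either lane. The knob keeps its height when turned.
- knob_a (a joint): Turn of knob A, rad: 0 (start, to 0.02) is tight against a stop; grows as it loosens, to 2.7; friction 0.15 N m. One of A, B loosens clockwise from above (left-hand), the other anticlockwise. Gate (plate 8 mm thick, 60 wide, mid-plane at lane x 0): lower edge 30 mm above bench when tight, +5 mm per rad; box tops at 35, so clear above 1.0 rad. Gate arm top at 58 mm when tight.
- knob_b_grip (a point): Grip point of the T-knob of gate B, an identical gate on the other lane.
- knob_b (a joint): Turn of knob B in rad, as for knob A; its thread has the other hand.
- box_front: Light grey plastic module box, 47.5 mm along the lane (23 behind, 24.5 ahead of its origin; plus a 1 mm black plug at the back), 74 across, 27 high, 0.1 to 0.21 kg, loose on the plate, nearest the gate. Origin: centre of the underside, 8 mm above the bench; x along the lane. Home, against the stop: lane x +40.5 mm.
- box_middle: Second box, the same. Home: lane x -7 mm, against the front box. At the start the boxes stand 3 to 8 mm apart, up to 2 mm off the centre line, the front one about 15 mm short of the gate.
- box_rear: Third box, the same, at the open rear end of the row: its free rear face (-x side) is where the row can be pushed. Home: lane x -54.5 mm; its rear face is then at lane x -77.5 mm.
- solder_reel: Bystander: white reel of solder wire, 60 mm diameter, 44 mm high, standing close to the right of the lanes; origin at the centre of its underside.
- flux_jar: Bystander: open glass jar, 64 mm diameter, 74 mm high, behind the lanes; origin at the centre of its underside.
- tip_tin: Bystander: small round tin, 40 mm diameter, 19 mm high, behind the lanes; origin at the centre of its underside.
- loaded_lane_gate (a point): Point on the bench under the axis of the loaded lane's own knob (x = 0, y = +75 mm in the lane frame): the knob that stands over it is the one to loosen.
Not all that is in view belongs to the job. What is shaped like the box_front but red is not meant.

How it is judged:
On the way, in this order (a step that is already met when the one before it is completed fails the run):
1. the loaded lane's gate knob is loosened by at least 1.0 rad, so that the gate clears the boxes, with the row still short of the gate (((horizontal distance between knob_a_grip and loaded_lane_gate below 0.1 m and value of joint knob_a above 1 rad) or (horizontal distance between knob_b_grip and loaded_lane_gate below 0.1 m and value of joint knob_b above 1 rad)) and x of box_front in the frame of loaded_lane below -0.02 m), for 0.2 s.
2. the row has been pushed under the gate up to the end stop (((horizontal distance between knob_a_grip and loaded_lane_gate below 0.1 m and value of joint knob_a above 1 rad) or (horizontal distance between knob_b_grip and loaded_lane_gate below 0.1 m and value of joint knob_b above 1 rad)) and x of box_front in the frame of loaded_lane above 0.0355 m and x of box_middle in the frame of loaded_lane above -0.014 m and x of box_rear in the frame of loaded_lane above -0.0635 m), for 0.2 s.
At the end, for the whole second after the job is handed in: Loaded lane's knob 1.0 rad or more open; front, middle, rear box within 5, 7, 9 mm of home, flat on the plate, 8 mm of the centre line, 0.1 rad of square, at rest; empty lane's knob within 0.3 rad of tight; reel, jar and tin within 30 mm of their start (all of step 2 and y of box_front in the frame of loaded_lane between -0.008 and 0.008 m and angle between the x axis of each of box_front, box_middle, box_rear and the x axis of loaded_lane, either way round below 0.1 rad and angle between each of box_front, box_middle, box_rear's own z axis and vertical below 0.08 rad and height (world z) of each of box_front, box_middle, box_rear below 0.012 m and linear speed of each of box_front, box_middle, box_rear below 0.01 m/s and y of box_middle in the frame of loaded_lane between -0.008 and 0.008 m and y of box_rear in the frame of loaded_lane between -0.008 and 0.008 m and (horizontal distance between knob_a_grip and loaded_lane_gate below 0.1 m or value of joint knob_a below 0.3 rad) and (horizontal distance between knob_b_grip and loaded_lane_gate below 0.1 m or value of joint knob_b below 0.3 rad) and distance of each of solder_reel, flux_jar, tip_tin from where it was at the start of the episode below 0.03 m); the robot touches nothing.
It fails at once if the empty lane's knob is loosened (more than 0.3 rad) ((horizontal distance between knob_a_grip and loaded_lane_gate above 0.1 m and value of joint knob_a above 0.3 rad) or (horizontal distance between knob_b_grip and loaded_lane_gate above 0.1 m and value of joint knob_b above 0.3 rad)).
It fails at once if a box is lifted (12 mm or more) or tipped (0.3 rad) (height (world z) of any of box_front, box_middle, box_rear above 0.02 m or angle between any of box_front, box_middle, box_rear's own z axis and vertical above 0.3 rad).
It fails at once if a box falls off the plate or the row splays by more than 20 mm sideways (height (world z) of any of box_front, box_middle, box_rear below 0.002 m or y of any of box_front, box_middle, box_rear in the frame of loaded_lane above 0.02 m or y of any of box_front, box_middle, box_rear in the frame of loaded_lane below -0.02 m).
It fails at once if the reel, jar or tin is knocked away (30 mm) or over (distance of any of solder_reel, flux_jar, tip_tin from where it was at the start of the episode above 0.03 m or angle between any of solder_reel, flux_jar, tip_tin's own z axis and vertical above 0.4 rad).
It also fails if it takes over 48 s, if anything falls off the work surface, if the arm or the gripper's body presses on something with over 40 N, if the wrist force passes 120 N, or if a joint passes its speed limit or range.

## Working session

There is one attempt and no reset: what is moved stays moved. The work goes in short steps, Python scripts to look and compute and a shell command to move; the robot and the scene stay as the last step left them, time stands still between calls to the robot, and variables do not carry over. Pictures are saved under pics/ and viewed, at most 10 in all, crops included, and the job is handed in when it is done.

```bash
mkdir -p pics; ls; python3 - <<'E'
from workcell import bot, optics
import cv2
for n in("top","side"):
    c=optics.read_camera(n); cv2.imwrite(f"pics/{n}0.png",cv2.cvtColor(c["img"],cv2.COLOR_RGB2BGR)); print(n,c["vertical_fov"],c["cx"],c["cy"],c["R"],c["t"])
s=bot.read_state(); print(s)
E
```

```text
pics
top 46.69874308076483 247.53980386664324 205.38437644826917 [[ 0.04389653 -0.99903392  0.00207904]
 [-0.97639126 -0.04334202 -0.2116166 ]
 [ 0.21150227  0.00725927 -0.97735055]] [-0.42054375  0.5787164   1.53307975]
side 57.74096475611553 260.9613087430569 196.53696710884827 [[-9.90320751e-01 -1.38794819e-01  8.98822754e-04]
 [-9.33001617e-02  6.60887540e-01 -7.44662836e-01]
 [ 1.02761322e-01 -7.37538919e-01 -6.67440224e-01]] [0.51807599 0.3885369  0.6762319 ]
{'time': 0.1, 'q': array([-1.28494173e+00,  2.64666476e-01,  1.60529322e+00, -2.92128861e-05,
        1.27372136e+00, -3.69058491e-02]), 'joint_vel': array([-0.00238427, -0.00093689, -0.00341605, -0.00274057, -0.00086336,
       -0.00022953]), 'joint_torque': array([-1.74173697e-04, -5.16707575e+01, -3.68590522e+01, -8.16593888e-05,
        6.32010560e-03, -3.95076381e-05]), 'tool_pos': array([ 0.21399622, -0.63982892,  0.40346368]), 'tcp_rot': array([-3.09872812e+00, -5.04474018e-01,  4.50506235e-04]), 'wrist_force': array([ 0.32510313, -0.28769302, -0.00408135]), 'torque': array([-0.00307999, -0.02347997, -0.00805258]), 'grip_force': 0.0, 'width': 1.0011325986316737}
```

View pics/top0.png

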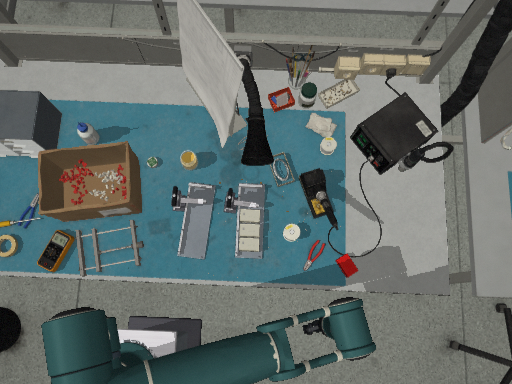

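View pics/side0.png

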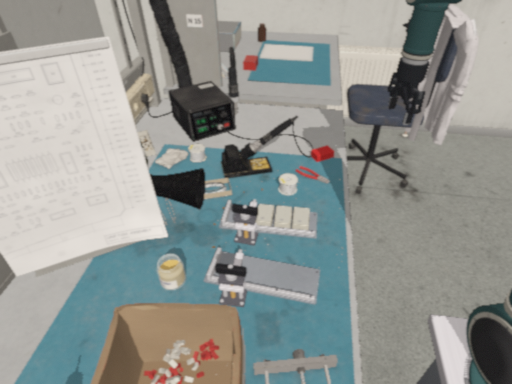

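The loaded lane is the right-hand one in the top view: three light grey boxes at px (250,214), (249,229) and (248,244), with its black T-knob at (230,197). The empty lane's knob is at (176,197). The red item at (346,265) is the distractor, and the reel is at (291,232). I'll enlarge this area to measure it.

```bash
python3 - <<'E'
import cv2,numpy as np
a=cv2.imread("pics/top0.png")[130:270,165:315]; b=cv2.imread("pics/side0.png")[165:315,140:340]
cv2.imwrite("pics/topc.png",cv2.resize(a,None,fx=4.2,fy=4.2,interpolation=cv2.INTER_CUBIC))
cv2.imwrite("pics/sidec.png",cv2.resize(b,None,fx=4,fy=4,interpolation=cv2.INTER_CUBIC))
E
```

```text
(no output)
```

View pics/topc.png

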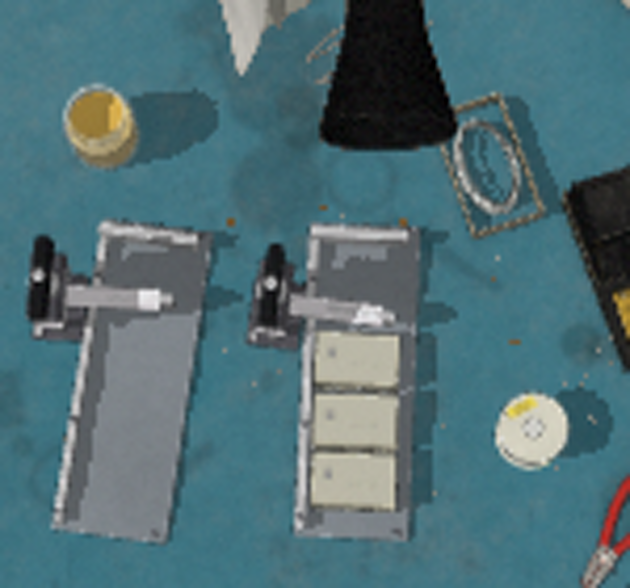

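View pics/sidec.png

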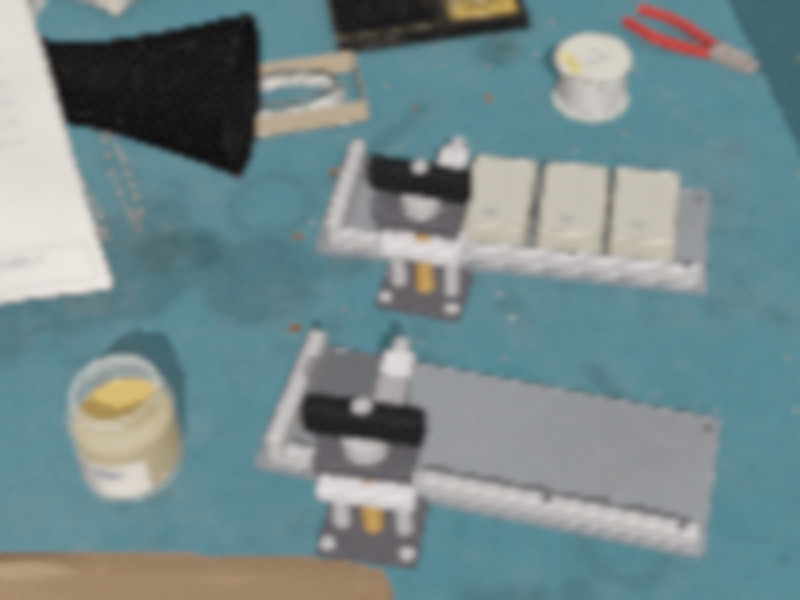

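```bash
cat > h.py <<'E'
import numpy as np
from workcell import bot, optics
from scipy.optimize import least_squares
def cams():
    return {n:optics.read_camera(n) for n in("top","side")}
def proj(c,X):
    X=np.atleast_2d(X); p=X@np.asarray(c["R"]).T+c["t"]; f=192/np.tan(np.radians(c["vertical_fov"])/2)
    return np.c_[c["cx"]+f*p[:,0]/p[:,2],c["cy"]+f*p[:,1]/p[:,2]]
def ray(c,uv,z):
    f=192/np.tan(np.radians(c["vertical_fov"])/2);R=np.asarray(c["R"]);o=-R.T@c["t"]
    d=R.T@np.array([(uv[0]-c["cx"])/f,(uv[1]-c["cy"])/f,1]); return o+d*(z-o[2])/d[2]
def tri(C,a,b):
    return least_squares(lambda X:np.r_[(proj(C["top"],X)-a)[0],(proj(C["side"],X)-b)[0]],[.7,-.1,.1])
T=lambda u,v:np.array([(u+.5)/4.2-.5+165,(v+.5)/4.2-.5+130])
S=lambda u,v:np.array([(u+.5)/4-.5+140,(v+.5)/4-.5+165])
def fit(C,pts):
    L=np.array([p[0] for p in pts])/1e3
    def W(p,L):
        c,s=np.cos(p[2]),np.sin(p[2]);return np.c_[p[0]+c*L[:,0]-s*L[:,1],p[1]+s*L[:,0]+c*L[:,1],L[:,2]]
    def r(p):
        X=W(p,L);return np.concatenate([(proj(C[q[1]],x)-q[2])[0] for q,x in zip(pts,X)])
    o=least_squares(r,[.6,-.1,0],loss="soft_l1");return o.x,r(o.x).reshape(-1,2)
E
python3 - <<'E'
from h import *
np.set_printoptions(precision=4,suppress=True)
C=cams()
P=[((-195,-50,8),"top",T(408,538)),((-195,50,8),"top",T(296,534)),((0,75,123),"top",T(271,283)),((35,75,123),"top",T(273,241)),((-35,75,123),"top",T(266,322)),
((-195,-50,8),"side",S(709,193)),((-190,50,22),"side",S(703,264)),((0,75,123),"side",S(420,168)),((35,75,123),"side",S(372,162)),((-35,75,123),"side",S(469,175))]
x,r=fit(C,P);print("lane",x,np.degrees(x[2]));print(r.round(1).tolist())
c,s=np.cos(x[2]),np.sin(x[2])
def loc(X): d=X[:2]-x[:2];return np.array([c*d[0]+s*d[1],-s*d[0]+c*d[1]])*1e3
for n,uv in dict(fl=(314,335),fr=(399,333),fbr=(398,384),fbl=(314,388),ml=(314,398),mr=(398,394),mbr=(397,445),mbl=(313,449),rl=(313,456),rr=(396,453),rbr=(395,505),rbl=(311,510)).items(): print(n,loc(ray(C["top"],T(*uv),.035)))
print("gripptr world",x[0]-s*.075,x[1]+c*.075)
for n,a,b in [("nozc",(388,138),(250,95)),("nozR",(453,140),(255,20)),("nozL",(322,138),(243,170)),("pagecorner",(243,72),(108,288)),("emptyknob",(40,275),(362,412))]:
  o=tri(C,T(*a),S(*b));print(n,o.x,o.cost)
print("reel",ray(C["top"],T(532,427),.044))
E
```

```text
lane [ 0.6118 -0.4022  0.0121] 0.6907276478321959
[[0.1, -0.1], [-0.8, -0.0], [-0.8, -0.2], [-0.9, 0.0], [-0.1, 0.4], [-0.2, -2.0], [-0.3, 1.4], [0.3, -0.9], [-1.0, -0.6], [1.5, -1.5]]
fl [-24.9062  37.1863]
fr [-20.7547 -36.4598]
fbr [-65.7011 -36.7706]
fbl [-71.5351  35.5192]
ml [-80.2694  35.207 ]
mr [-74.4469 -37.    ]
mbr [-118.7672  -37.3055]
mbl [-124.5313   34.4811]
rl [-130.5625   34.2648]
rr [-125.6957  -36.6319]
rbr [-170.2743  -36.9601]
rbl [-176.8216   34.307 ]
gripptr world 0.6108793896223437 -0.32724819530435123
nozc [ 0.7535 -0.4218  0.0844] 0.14101699737646
nozR [ 0.7553 -0.4759  0.1093] 7.078345410110504
nozL [ 0.7497 -0.3652  0.0649] 1.9012855205240147
pagecorner [ 0.8292 -0.2891  0.0123] 0.28189487686882775
emptyknob [ 0.611  -0.1377  0.1133] 0.0001188833348055691
reel [ 0.5127 -0.5553  0.044 ]
```

```bash
python3 -m jog '[{"az":6},{"az":6},{"az":5.8},{"dx":25,"dy":-19.25,"dz":1},{"dx":25,"dy":-19.25,"dz":1},{"dx":25,"dy":-19.25,"dz":1},{"dx":25,"dy":-19.25,"dz":1},{"dx":25,"dy":-19.25,"dz":1},{"dx":25,"dy":-19.25,"dz":1},{"dx":25,"dy":-19.25,"dz":1},{"dx":25,"dy":-19.25,"dz":1},{"dx":25,"dy":-19.25,"dz":1},{"dx":25,"dy":-19.25,"dz":1},{"dx":25,"dy":-19.25,"dz":1},{"dx":25,"dy":-19.25,"dz":1},{"dx":25,"dy":-19.25,"dz":1},{"dx":25,"dy":-19.25,"dz":1},{"dx":25,"dy":-19.25,"dz":1}]' 1
python3 - <<'E'
from h import *
import cv2
C=cams(); np.set_printoptions(precision=4,suppress=True)
s=bot.read_state();print(s["q"],s["tool_pos"],s["tcp_rot"])
# rectified view of the initial image at z=.035, 3px/mm
c=C["top"];im=cv2.imread("pics/top0.png")
x0,x1,y0,y1=.40,.62,-.46,-.34;k=3000
w=[(x,y) for x in(x0,x1) for y in(y0,y1)]
src=proj(c,np.array([[x,y,.035] for x,y in w])).astype(np.float32)
dst=np.float32([[(x-x0)*k,(y-y0)*k] for x,y in w])
H=cv2.getPerspectiveTransform(src,dst)
r=cv2.warpPerspective(im,H,(660,360),flags=cv2.INTER_CUBIC)
hsv=cv2.cvtColor(r,cv2.COLOR_BGR2HSV)
m=((r[...,0]<r[...,2].astype(int)-5)&(hsv[...,2]>150)).astype(np.uint8)
m=cv2.morphologyEx(m,cv2.MORPH_OPEN,np.ones((9,9)))
for q in cv2.findContours(m,cv2.RETR_EXTERNAL,cv2.CHAIN_APPROX_NONE)[0]:
    if cv2.contourArea(q)>3000:
        (a,b),wh,t=cv2.minAreaRect(q);print(x0+a/k,y0+b/k,np.array(wh)/3,t)
        v=cv2.moments(q);print("  mom",np.degrees(.5*np.arctan2(2*v["mu11"],v["mu20"]-v["mu02"])))
cv2.imwrite("pics/r.png",r)
E
```

```text
[-1.2849  0.2642  1.6045 -0.      1.2737 -0.0369] [ 0.2141 -0.64    0.4042] [-3.1    -0.5048  0.0002]
0.5671934204101563 -0.40307365417480473 [72.2231 44.9778] 88.28507232666016
  mom 87.83969111543365
0.5137960205078125 -0.404309066772461 [71.2289 44.6108] 89.693603515625
  mom -88.30762153364738
0.46255814615885416 -0.40446819051106775 [72.3865 45.1913] 88.30535125732422
  mom 88.52888551008303invalid input
```

View pics/r.png

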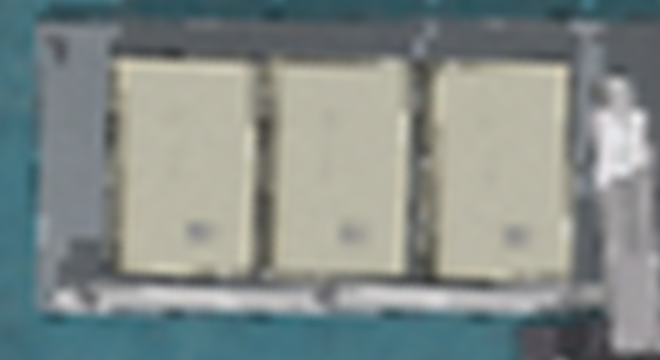

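The rectified view shows the three boxes square along the lane at rows 60–275, with columns ~118–252, 275–405 and 435–570. That agrees with the fitted lane yaw of 0.7°. The jog was refused as invalid, so I'll test the syntax.

```bash
python3 -m jog '[{"dx":0,"dy":0,"dz":0,"ax":0,"ay":0,"az":6},{"dx":0,"dy":0,"dz":0,"ax":0,"ay":0,"az":6},{"dx":0,"dy":0,"dz":0,"ax":0,"ay":0,"az":5.8}]'; python3 -m jog '[{"dx":25,"dy":-19.25,"dz":1}]' 1.0
```

```text
time: 0.55
tool_pos: [0.2141, -0.6401, 0.4046]
tcp_rot: [-3.141, -0.011, 0.0]
wrist_force: [-0.7, 0.6, 0.0]
width: 1.003
grip_force: 0.0invalid input
```

```bash
python3 -m jog '[{"dx":25,"dy":-19.25,"dz":1}]'; echo; python3 -m jog '[{"dx":25,"dy":-19.25,"dz":1,"ax":0,"ay":0,"az":0}]' 1 40
```

```text
time: 0.63
tool_pos: [0.2359, -0.6229, 0.4037]
tcp_rot: [3.139, 0.006, -0.003]
wrist_force: [1.0, 0.1, 0.2]
width: 1.002
grip_force: 0.0invalid input
```

```bash
python3 -m jog '[{"dx":25,"dy":-19.25,"dz":1},{"dx":25,"dy":-19.25,"dz":1},{"dx":25,"dy":-19.25,"dz":1},{"dx":25,"dy":-19.25,"dz":1},{"dx":25,"dy":-19.25,"dz":1},{"dx":25,"dy":-19.25,"dz":1},{"dx":25,"dy":-19.25,"dz":1},{"dx":25,"dy":-19.25,"dz":1},{"dx":25,"dy":-19.25,"dz":1},{"dx":25,"dy":-19.25,"dz":1},{"dx":25,"dy":-19.25,"dz":1},{"dx":25,"dy":-19.25,"dz":1},{"dx":25,"dy":-19.25,"dz":1},{"dx":25,"dy":-19.25,"dz":1},{"dx":25,"dy":-19.25,"dz":1},{"dx":0},{"dx":0}]' 0.6; python3 -c "
from workcell import bot;s=bot.read_state();print(s['q'],s['tool_pos'],s['tcp_rot'])"
```

```text
[-1.24542745  0.2472046   1.62646041 -0.00299865  1.26615609  0.32251612] [ 0.2358871  -0.62288187  0.40372547] [ 3.13899512  0.0058851  -0.00337231]invalid input
```

```bash
python3 -m jog; echo; python3 -m jog '[{"dx":0}]' - 40; echo; python3 -m jog '[{"dx":0}]' 0.5;  echo; python3 -m jog '[{"dx":0}]' 0.5 40; echo;python3 -m jog '[{"dx":25,"dy":-19.25,"dz":1},{"dx":25,"dy":-19.25,"dz":1},{"dx":25,"dy":-19.25,"dz":1},{"dx":25,"dy":-19.25,"dz":1},{"dx":25,"dy":-19.25,"dz":1},{"dx":25,"dy":-19.25,"dz":1}]'
```

```text
invalid input
invalid input
invalid input
invalid input
invalid input
```

```bash
python3 -m jog '[{"dx":25,"dy":-19.25,"dz":1},{"dx":25,"dy":-19.25,"dz":1},{"dx":25,"dy":-19.25,"dz":1},{"dx":25,"dy":-19.25,"dz":1},{"dx":25,"dy":-19.25,"dz":1},{"dx":25,"dy":-19.25,"dz":1}]'
```

```text
invalid input
```

```bash
python3 -m jog '[{"dx":25,"dy":-19.25,"dz":1}]'
```

```text
invalid input
```

```bash
python3 -m jog '[{"dx":25,"dy":-19.25,"dz":1,"ax":0,"ay":0,"az":0},{"dx":25,"dy":-19.25,"dz":1,"ax":0,"ay":0,"az":0}]'
```

```text
time: 0.8
tool_pos: [0.2886, -0.5811, 0.4015]
tcp_rot: [-3.141, -0.016, -0.0]
wrist_force: [0.5, -0.4, 0.5]
width: 0.996
grip_force: 0.0
```

All six keys are required in each row. I'll carry on with 13 more rows.

```bash
python3 -m jog '[{"dx":25,"dy":-19.25,"dz":1,"ax":0,"ay":0,"az":0},{"dx":25,"dy":-19.25,"dz":1,"ax":0,"ay":0,"az":0},{"dx":25,"dy":-19.25,"dz":1,"ax":0,"ay":0,"az":0},{"dx":25,"dy":-19.25,"dz":1,"ax":0,"ay":0,"az":0},{"dx":25,"dy":-19.25,"dz":1,"ax":0,"ay":0,"az":0},{"dx":25,"dy":-19.25,"dz":1,"ax":0,"ay":0,"az":0},{"dx":25,"dy":-19.25,"dz":1,"ax":0,"ay":0,"az":0},{"dx":25,"dy":-19.25,"dz":1,"ax":0,"ay":0,"az":0},{"dx":25,"dy":-19.25,"dz":1,"ax":0,"ay":0,"az":0},{"dx":25,"dy":-19.25,"dz":1,"ax":0,"ay":0,"az":0},{"dx":25,"dy":-19.25,"dz":1,"ax":0,"ay":0,"az":0},{"dx":25,"dy":-19.25,"dz":1,"ax":0,"ay":0,"az":0},{"dx":25,"dy":-19.25,"dz":1,"ax":0,"ay":0,"az":0},{"dx":0,"dy":0,"dz":0,"ax":0,"ay":0,"az":0},{"dx":0,"dy":0,"dz":0,"ax":0,"ay":0,"az":0}]' 0.6; python3 -c "
from workcell import bot;s=bot.read_state();print(s['q'],s['tool_pos'],s['tcp_rot'])"
```

```text
time: 2.05
tool_pos: [0.6116, -0.3258, 0.3882]
tcp_rot: [-3.141, -0.024, 0.001]
wrist_force: [0.1, -0.7, 0.4]
width: 0.597
grip_force: 0.0
[-5.25369575e-01  3.07295057e-01  1.57954984e+00 -1.26905293e-04
  1.25536297e+00  1.03016679e+00] [ 0.61157302 -0.32578008  0.38820238] [-3.14129190e+00 -2.40303534e-02  9.28553061e-04]
```

```bash
python3 -m jog '[{"dx":0,"dy":1.5,"dz":23,"ax":0,"ay":0,"az":0},{"dx":0,"dy":0,"dz":23,"ax":0,"ay":0,"az":0},{"dx":0,"dy":0,"dz":23,"ax":0,"ay":0,"az":0},{"dx":0,"dy":0,"dz":23,"ax":0,"ay":0,"az":0},{"dx":0,"dy":0,"dz":21,"ax":0,"ay":0,"az":0},{"dx":0,"dy":0,"dz":0,"ax":0,"ay":0,"az":0},{"dx":0,"dy":0,"dz":0,"ax":0,"ay":0,"az":0}]' 0.6 && python3 - <<'E'
from h import *
import cv2
C=cams()
a=C["top"]["img"][130:250,165:315];b=C["side"]["img"][165:285,170:320]
cv2.imwrite("pics/k1.png",cv2.cvtColor(np.vstack([cv2.resize(i,(750,300) if 0 else (375,300),interpolation=cv2.INTER_CUBIC) for i in(a,b)]),cv2.COLOR_RGB2BGR))
print(bot.read_state()["torque"])
E
```

```text
time: 2.63
tool_pos: [0.6089, -0.3293, 0.2741]
tcp_rot: [-3.14, -0.017, 0.006]
wrist_force: [0.3, -0.6, 0.3]
width: 0.595
grip_force: 0.0
[-0.00663529 -0.0274115  -0.01599233]
```

View pics/k1.png

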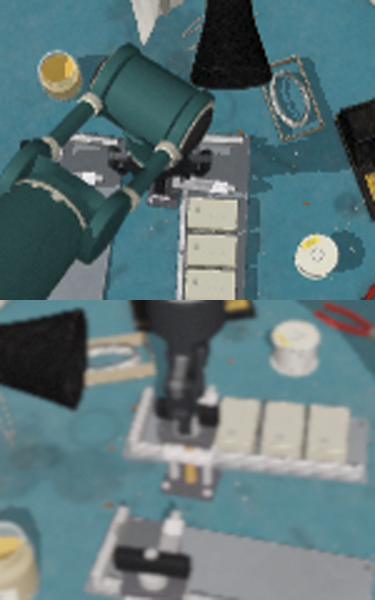

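The gripper is over the loaded lane's knob (side crop around (185,415)) with the bar between the fingers. Next I'll close it.

```bash
python3 -m jog '[{"dx":0,"dy":0,"dz":0,"ax":0,"ay":0,"az":0},{"dx":0,"dy":0,"dz":0,"ax":0,"ay":0,"az":0},{"dx":0,"dy":0,"dz":0,"ax":0,"ay":0,"az":0},{"dx":0,"dy":0,"dz":0,"ax":0,"ay":0,"az":0},{"dx":0,"dy":0,"dz":0,"ax":0,"ay":0,"az":0},{"dx":0,"dy":0,"dz":0,"ax":0,"ay":0,"az":0}]' 0 60; python3 -c "
from workcell import bot;s=bot.read_state();print(s['torque'],s['tool_pos'])"
```

```text
time: 3.23
tool_pos: [0.6109, -0.3281, 0.2778]
tcp_rot: [-3.141, -0.018, -0.003]
wrist_force: [-1.6, 4.3, 5.0]
width: 0.153
grip_force: 60.2
[ 0.6766569   0.19100441 -0.19418709] [ 0.61089261 -0.32811966  0.27784998]
```

```bash
python3 -m jog '[{"dx":0,"dy":0,"dz":0,"ax":0,"ay":0,"az":2},{"dx":0,"dy":0,"dz":0,"ax":0,"ay":0,"az":2},{"dx":0,"dy":0,"dz":0,"ax":0,"ay":0,"az":0},{"dx":0,"dy":0,"dz":0,"ax":0,"ay":0,"az":0}]'; python3 -c "
from workcell import bot;s=bot.read_state();print(s['torque'],s['tool_pos'],s['q'][5])"
```

```text
time: 3.57
tool_pos: [0.6109, -0.328, 0.2778]
tcp_rot: [-3.139, 0.091, -0.003]
wrist_force: [-1.5, 4.4, 5.6]
width: 0.148
grip_force: 60.2
[ 0.71574982  0.20977801 -0.08040643] [ 0.61090134 -0.3279776   0.27781083] 1.0986581342623776
```

```bash
python3 -m jog '[{"dx":0,"dy":0,"dz":0,"ax":0,"ay":0,"az":2},{"dx":0,"dy":0,"dz":0,"ax":0,"ay":0,"az":2},{"dx":0,"dy":0,"dz":0,"ax":0,"ay":0,"az":0},{"dx":0,"dy":0,"dz":0,"ax":0,"ay":0,"az":0}]'; python3 -c "
from workcell import bot;s=bot.read_state();print(s['torque'],s['tool_pos'],s['q'][5])"
```

```text
time: 3.9
tool_pos: [0.6108, -0.3278, 0.2779]
tcp_rot: [-3.135, 0.195, -0.001]
wrist_force: [-0.7, 4.4, 6.2]
width: 0.149
grip_force: 62.9
[0.72447623 0.31284977 0.97941868] [ 0.61081184 -0.32783601  0.27785521] 1.1661361237270294
```

Turning clockwise, the torque rises to about 1 N m, which is the stop. I'll try anticlockwise.

```bash
python3 -m jog '[{"dx":0,"dy":0,"dz":0,"ax":0,"ay":0,"az":-4},{"dx":0,"dy":0,"dz":0,"ax":0,"ay":0,"az":-4},{"dx":0,"dy":0,"dz":0,"ax":0,"ay":0,"az":-4},{"dx":0,"dy":0,"dz":0,"ax":0,"ay":0,"az":-4},{"dx":0,"dy":0,"dz":0,"ax":0,"ay":0,"az":-4},{"dx":0,"dy":0,"dz":0,"ax":0,"ay":0,"az":0},{"dx":0,"dy":0,"dz":0,"ax":0,"ay":0,"az":0}]'; python3 -c "
from workcell import bot;s=bot.read_state();print(s['torque'],s['tool_pos'],s['q'][5])"
```

```text
time: 4.48
tool_pos: [0.6108, -0.3284, 0.2778]
tcp_rot: [3.122, 0.349, 0.002]
wrist_force: [-1.8, 3.0, 5.4]
width: 0.149
grip_force: 60.1
[0.51655563 0.30762159 0.1507146 ] [ 0.61076098 -0.3283742   0.277845  ] 0.8186350557645234
```

```bash
python3 -m jog '[{"dx":0,"dy":0,"dz":0,"ax":0,"ay":0,"az":-5},{"dx":0,"dy":0,"dz":0,"ax":0,"ay":0,"az":-5},{"dx":0,"dy":0,"dz":0,"ax":0,"ay":0,"az":-5},{"dx":0,"dy":0,"dz":0,"ax":0,"ay":0,"az":-5},{"dx":0,"dy":0,"dz":0,"ax":0,"ay":0,"az":-5},{"dx":0,"dy":0,"dz":0,"ax":0,"ay":0,"az":-5},{"dx":0,"dy":0,"dz":0,"ax":0,"ay":0,"az":0}]'; python3 - <<'E'
from h import *
import cv2
s=bot.read_state();print(s['torque'],s['tool_pos'],s['q'][5])
C=cams()
b=C["side"]["img"][165:285,200:320]
cv2.imwrite("pics/k2.png",cv2.cvtColor(cv2.resize(b,None,fx=4,fy=4,interpolation=cv2.INTER_CUBIC),cv2.COLOR_RGB2BGR))
E
```

```text
time: 5.07
tool_pos: [0.611, -0.329, 0.2778]
tcp_rot: [2.923, 1.146, 0.003]
wrist_force: [-0.1, 0.0, 6.0]
width: 0.148
grip_force: 60.0
[0.16338387 0.1724186  0.14451928] [ 0.61101442 -0.32903348  0.27784812] 0.293370757584785
```

View pics/k2.png

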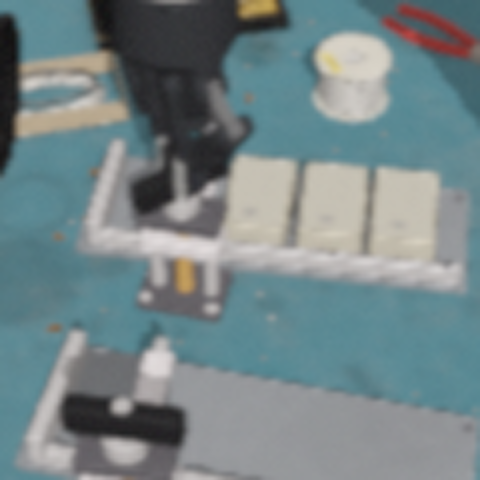

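The bar has turned with the gripper (bar at (190,180) in the crop, ~42°) and the torque is steady at friction level, so this knob loosens anticlockwise. I'll continue to about 88°.

```bash
python3 -m jog '[{"dx":0,"dy":0,"dz":0,"ax":0,"ay":0,"az":-5},{"dx":0,"dy":0,"dz":0,"ax":0,"ay":0,"az":-5},{"dx":0,"dy":0,"dz":0,"ax":0,"ay":0,"az":-5},{"dx":0,"dy":0,"dz":0,"ax":0,"ay":0,"az":-5},{"dx":0,"dy":0,"dz":0,"ax":0,"ay":0,"az":-5},{"dx":0,"dy":0,"dz":0,"ax":0,"ay":0,"az":-5},{"dx":0,"dy":0,"dz":0,"ax":0,"ay":0,"az":-5},{"dx":0,"dy":0,"dz":0,"ax":0,"ay":0,"az":-5},{"dx":0,"dy":0,"dz":0,"ax":0,"ay":0,"az":-5},{"dx":0,"dy":0,"dz":0,"ax":0,"ay":0,"az":0},{"dx":0,"dy":0,"dz":0,"ax":0,"ay":0,"az":0},{"dx":0,"dy":0,"dz":0,"ax":0,"ay":0,"az":0}]'; python3 -c "
from workcell import bot;s=bot.read_state();print(s['torque'],s['tool_pos'],s['q'][5])"
```

```text
time: 6.17
tool_pos: [0.6118, -0.3294, 0.2778]
tcp_rot: [2.265, 2.168, 0.003]
wrist_force: [5.1, -1.4, 4.2]
width: 0.151
grip_force: 60.0
[-0.16488637 -0.6775891   0.13978196] [ 0.61184873 -0.32944067  0.2778332 ] -0.4860826359594962
```

```bash
python3 -m jog '[{"dx":0,"dy":0,"dz":0,"ax":0,"ay":0,"az":0},{"dx":0,"dy":0,"dz":0,"ax":0,"ay":0,"az":0},{"dx":0,"dy":0,"dz":0,"ax":0,"ay":0,"az":0},{"dx":0,"dy":0,"dz":0,"ax":0,"ay":0,"az":0},{"dx":0,"dy":0,"dz":-20,"ax":0,"ay":0,"az":0},{"dx":0,"dy":0,"dz":-20,"ax":0,"ay":0,"az":0},{"dx":0,"dy":0,"dz":-20,"ax":0,"ay":0,"az":0},{"dx":0,"dy":0,"dz":-20,"ax":0,"ay":0,"az":0},{"dx":0,"dy":0,"dz":0,"ax":0,"ay":0,"az":0}]' 0.4 40; python3 -c "
from workcell import bot;s=bot.read_state();print(s['torque'],s['tool_pos'],s['q'])"
```

```text
time: 6.92
tool_pos: [0.6114, -0.3295, 0.3607]
tcp_rot: [2.262, 2.171, 0.003]
wrist_force: [0.9, -0.2, 2.4]
width: 0.402
grip_force: 0.0
[-0.06507846 -0.01220991  0.01941217] [ 0.6113654  -0.3294562   0.36065871] [-5.30116975e-01  3.25773357e-01  1.60719252e+00 -6.37443635e-05
  1.20172759e+00 -4.89041959e-01]
```

```bash
python3 -m jog '[{"dx":0,"dy":0,"dz":0,"ax":0,"ay":0,"az":6.7},{"dx":0,"dy":0,"dz":0,"ax":0,"ay":0,"az":6.7},{"dx":0,"dy":0,"dz":0,"ax":0,"ay":0,"az":6.7},{"dx":0,"dy":0,"dz":0,"ax":0,"ay":0,"az":6.7},{"dx":0,"dy":0,"dz":0,"ax":0,"ay":0,"az":6.7},{"dx":0,"dy":0,"dz":0,"ax":0,"ay":0,"az":6.7},{"dx":0,"dy":0,"dz":0,"ax":0,"ay":0,"az":6.7},{"dx":0,"dy":0,"dz":0,"ax":0,"ay":0,"az":6.7},{"dx":0,"dy":0,"dz":0,"ax":0,"ay":0,"az":6.7},{"dx":0,"dy":0,"dz":0,"ax":0,"ay":0,"az":6.7},{"dx":0,"dy":0,"dz":0,"ax":0,"ay":0,"az":6.7},{"dx":0,"dy":0,"dz":0,"ax":0,"ay":0,"az":6.7},{"dx":0,"dy":0,"dz":0,"ax":0,"ay":0,"az":6.5}]'
```

```text
time: 8.0
tool_pos: [0.6099, -0.3286, 0.3539]
tcp_rot: [-3.14, -0.012, 0.004]
wrist_force: [0.3, 0.0, 0.1]
width: 0.399
grip_force: 0.0
```

```bash
python3 -m jog '[{"dx":-27,"dy":9.1,"dz":0,"ax":0,"ay":0,"az":0},{"dx":-27,"dy":9.1,"dz":0,"ax":0,"ay":0,"az":0},{"dx":-27,"dy":9.1,"dz":0,"ax":0,"ay":0,"az":0},{"dx":-27,"dy":9.1,"dz":0,"ax":0,"ay":0,"az":0},{"dx":-27,"dy":9.1,"dz":0,"ax":0,"ay":0,"az":0},{"dx":-27,"dy":9.1,"dz":0,"ax":0,"ay":0,"az":0},{"dx":-27,"dy":9.1,"dz":0,"ax":0,"ay":0,"az":0},{"dx":-27,"dy":9.1,"dz":0,"ax":0,"ay":0,"az":0},{"dx":0,"dy":0,"dz":0,"ax":0,"ay":0,"az":0},{"dx":0,"dy":0,"dz":0,"ax":0,"ay":0,"az":0}]'; python3 -c "
from workcell import bot;s=bot.read_state();print(s['torque'],s['tool_pos'],s['q'])"
```

```text
time: 8.83
tool_pos: [0.3938, -0.4047, 0.3546]
tcp_rot: [-3.14, -0.017, 0.002]
wrist_force: [1.2, 0.9, -0.1]
width: 0.399
grip_force: 0.0
[-0.00557431 -0.01078556 -0.01616725] [ 0.39384431 -0.40470287  0.35459705] [-8.43138104e-01  9.44382544e-02  1.89726741e+00  1.24630707e-04
  1.15177512e+00  7.16909568e-01]
```

```bash
python3 -m jog '[{"dx":0,"dy":0,"dz":25,"ax":0,"ay":0,"az":0},{"dx":0,"dy":0,"dz":25,"ax":0,"ay":0,"az":0},{"dx":0,"dy":0,"dz":25,"ax":0,"ay":0,"az":0},{"dx":0,"dy":0,"dz":25,"ax":0,"ay":0,"az":0},{"dx":0,"dy":0,"dz":25,"ax":0,"ay":0,"az":0},{"dx":0,"dy":0,"dz":25,"ax":0,"ay":0,"az":0},{"dx":0,"dy":0,"dz":16,"ax":0,"ay":0,"az":0},{"dx":0,"dy":0,"dz":0,"ax":0,"ay":0,"az":0},{"dx":0,"dy":0,"dz":0,"ax":0,"ay":0,"az":0}]'; python3 - <<'E'
from h import *
import cv2
C=cams()
a=C["top"]["img"][160:280,190:310];b=C["side"]["img"][165:285,220:340]
cv2.imwrite("pics/p1.png",cv2.cvtColor(np.hstack([cv2.resize(i,(400,400),interpolation=cv2.INTER_CUBIC) for i in(a,b)]),cv2.COLOR_RGB2BGR))
E
```

```text
time: 9.58
tool_pos: [0.3956, -0.4036, 0.1882]
tcp_rot: [-3.139, -0.023, 0.003]
wrist_force: [0.9, 0.4, 0.1]
width: 0.402
grip_force: 0.0
```

View pics/p1.png

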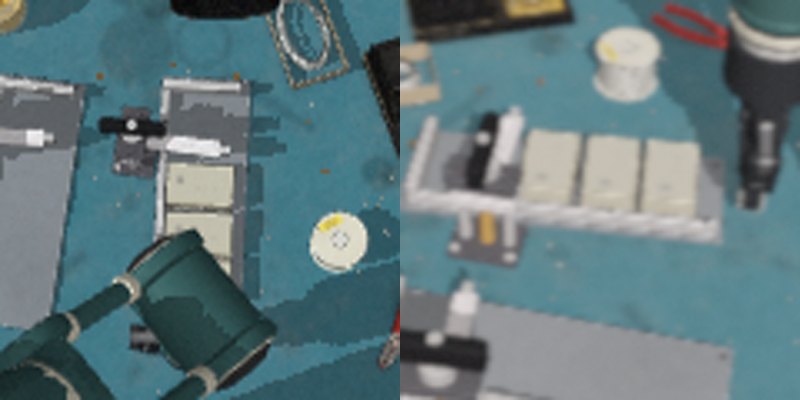

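The T-bar at (132,127) is now across the lane, the boxes are unmoved, and the gripper stands behind the row. I'll start pushing.

```bash
python3 -m jog '[{"dx":7,"dy":0,"dz":0,"ax":0,"ay":0,"az":0},{"dx":7,"dy":0,"dz":0,"ax":0,"ay":0,"az":0},{"dx":5,"dy":0,"dz":0,"ax":0,"ay":0,"az":0},{"dx":5,"dy":0,"dz":0,"ax":0,"ay":0,"az":0},{"dx":5,"dy":0,"dz":0,"ax":0,"ay":0,"az":0},{"dx":5,"dy":0,"dz":0,"ax":0,"ay":0,"az":0},{"dx":5,"dy":0,"dz":0,"ax":0,"ay":0,"az":0},{"dx":5,"dy":0,"dz":0,"ax":0,"ay":0,"az":0},{"dx":5,"dy":0,"dz":0,"ax":0,"ay":0,"az":0},{"dx":5,"dy":0,"dz":0,"ax":0,"ay":0,"az":0},{"dx":5,"dy":0,"dz":0,"ax":0,"ay":0,"az":0},{"dx":5,"dy":0,"dz":0,"ax":0,"ay":0,"az":0},{"dx":0,"dy":0,"dz":0,"ax":0,"ay":0,"az":0}]'; python3 - <<'E'
from h import *
import cv2
C=cams()
a=C["top"]["img"][160:280,190:310];b=C["side"]["img"][165:285,220:340]
cv2.imwrite("pics/p2.png",cv2.cvtColor(np.hstack([cv2.resize(i,(400,400),interpolation=cv2.INTER_CUBIC) for i in(a,b)]),cv2.COLOR_RGB2BGR))
E
```

```text
time: 10.77
tool_pos: [0.4605, -0.4037, 0.1896]
tcp_rot: [3.141, 0.022, 0.002]
wrist_force: [-0.5, 0.2, -0.1]
width: 0.401
grip_force: 0.0
```

View pics/p2.png

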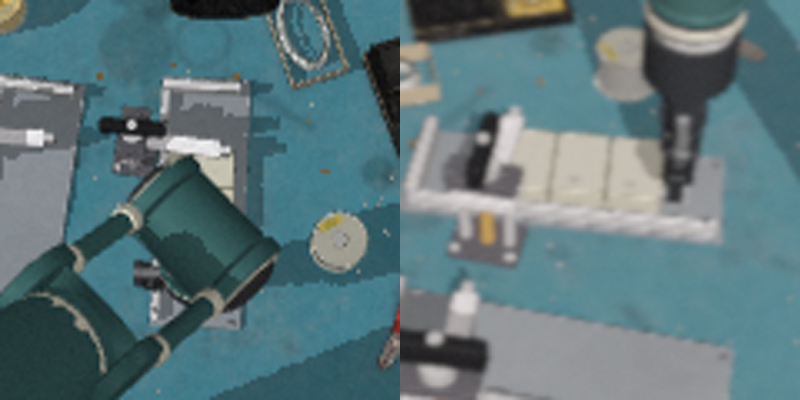

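The row has closed up and is starting under the gate, still straight. I'll keep pushing.

```bash
python3 -m jog '[{"dx":5,"dy":0,"dz":0,"ax":0,"ay":0,"az":0},{"dx":5,"dy":0,"dz":0,"ax":0,"ay":0,"az":0},{"dx":5,"dy":0,"dz":0,"ax":0,"ay":0,"az":0},{"dx":5,"dy":0,"dz":0,"ax":0,"ay":0,"az":0},{"dx":5,"dy":0,"dz":0,"ax":0,"ay":0,"az":0},{"dx":5,"dy":0,"dz":0,"ax":0,"ay":0,"az":0},{"dx":5,"dy":0,"dz":0,"ax":0,"ay":0,"az":0},{"dx":5,"dy":0,"dz":0,"ax":0,"ay":0,"az":0},{"dx":5,"dy":0,"dz":0,"ax":0,"ay":0,"az":0},{"dx":5,"dy":0,"dz":0,"ax":0,"ay":0,"az":0},{"dx":0,"dy":0,"dz":0,"ax":0,"ay":0,"az":0},{"dx":0,"dy":0,"dz":0,"ax":0,"ay":0,"az":0}]'
```

```text
time: 11.87
tool_pos: [0.5104, -0.403, 0.1901]
tcp_rot: [3.141, 0.022, 0.003]
wrist_force: [-0.4, 0.7, -0.6]
width: 0.401
grip_force: 0.0
```

```bash
python3 -m jog '[{"dx":3,"dy":0,"dz":0,"ax":0,"ay":0,"az":0},{"dx":3,"dy":0,"dz":0,"ax":0,"ay":0,"az":0},{"dx":0,"dy":0,"dz":0,"ax":0,"ay":0,"az":0},{"dx":0,"dy":0,"dz":0,"ax":0,"ay":0,"az":0}]'
```

```text
time: 12.2
tool_pos: [0.5156, -0.4031, 0.19]
tcp_rot: [3.141, 0.022, 0.001]
wrist_force: [-2.1, -1.7, 1.4]
width: 0.404
grip_force: 1.0
```

Now small steps, watching for the stop.

```bash
python3 -m jog '[{"dx":2,"dy":0,"dz":0,"ax":0,"ay":0,"az":0},{"dx":2,"dy":0,"dz":0,"ax":0,"ay":0,"az":0},{"dx":0,"dy":0,"dz":0,"ax":0,"ay":0,"az":0},{"dx":0,"dy":0,"dz":0,"ax":0,"ay":0,"az":0}]'
```

```text
time: 12.53
tool_pos: [0.5193, -0.4031, 0.1899]
tcp_rot: [3.141, 0.022, 0.0]
wrist_force: [-3.7, -1.2, 3.6]
width: 0.401
grip_force: 1.8
```

```bash
python3 -m jog '[{"dx":2,"dy":0,"dz":0,"ax":0,"ay":0,"az":0},{"dx":0,"dy":0,"dz":0,"ax":0,"ay":0,"az":0},{"dx":0,"dy":0,"dz":0,"ax":0,"ay":0,"az":0}]'
```

```text
time: 12.78
tool_pos: [0.5213, -0.403, 0.1898]
tcp_rot: [3.141, 0.022, 0.0]
wrist_force: [-2.9, -0.4, 3.9]
width: 0.399
grip_force: 2.0
```

```bash
python3 -m jog '[{"dx":2,"dy":0,"dz":0,"ax":0,"ay":0,"az":0},{"dx":0,"dy":0,"dz":0,"ax":0,"ay":0,"az":0},{"dx":0,"dy":0,"dz":0,"ax":0,"ay":0,"az":0}]'
```

```text
time: 13.03
tool_pos: [0.5234, -0.4029, 0.1897]
tcp_rot: [3.141, 0.022, 0.0]
wrist_force: [-4.3, -1.3, 2.6]
width: 0.404
grip_force: 2.0
```

```bash
python3 -m jog '[{"dx":2,"dy":0,"dz":0,"ax":0,"ay":0,"az":0},{"dx":0,"dy":0,"dz":0,"ax":0,"ay":0,"az":0},{"dx":0,"dy":0,"dz":0,"ax":0,"ay":0,"az":0}]'
```

```text
time: 13.28
tool_pos: [0.5244, -0.4029, 0.1897]
tcp_rot: [-3.141, -0.022, 0.004]
wrist_force: [-7.5, -1.8, 5.2]
width: 0.398
grip_force: 4.1
```

```bash
python3 -m jog '[{"dx":1.5,"dy":0,"dz":0,"ax":0,"ay":0,"az":0},{"dx":0,"dy":0,"dz":0,"ax":0,"ay":0,"az":0},{"dx":0,"dy":0,"dz":0,"ax":0,"ay":0,"az":0}]'
```

```text
time: 13.53
tool_pos: [0.5249, -0.4029, 0.1896]
tcp_rot: [-3.14, -0.022, 0.008]
wrist_force: [-12.7, -0.6, 9.4]
width: 0.397
grip_force: 6.3
```

The force climbs without any travel, so the row is against the stop. I'll back off, lift and look.

```bash
python3 -m jog '[{"dx":-2,"dy":0,"dz":0,"ax":0,"ay":0,"az":0},{"dx":-3,"dy":0,"dz":0,"ax":0,"ay":0,"az":0},{"dx":-10,"dy":0,"dz":0,"ax":0,"ay":0,"az":0},{"dx":-20,"dy":0,"dz":0,"ax":0,"ay":0,"az":0},{"dx":-25,"dy":0,"dz":0,"ax":0,"ay":0,"az":0},{"dx":-25,"dy":0,"dz":0,"ax":0,"ay":0,"az":0},{"dx":-25,"dy":0,"dz":-25,"ax":0,"ay":0,"az":0},{"dx":0,"dy":0,"dz":-30,"ax":0,"ay":0,"az":0},{"dx":0,"dy":0,"dz":-30,"ax":0,"ay":0,"az":0},{"dx":0,"dy":30,"dz":-30,"ax":0,"ay":0,"az":0},{"dx":0,"dy":30,"dz":-30,"ax":0,"ay":0,"az":0},{"dx":0,"dy":30,"dz":0,"ax":0,"ay":0,"az":0},{"dx":0,"dy":30,"dz":0,"ax":0,"ay":0,"az":0},{"dx":0,"dy":30,"dz":0,"ax":0,"ay":0,"az":0},{"dx":0,"dy":0,"dz":0,"ax":0,"ay":0,"az":0},{"dx":0,"dy":0,"dz":0,"ax":0,"ay":0,"az":0}]'; python3 - <<'E'
from h import *
import cv2
C=cams();c=C["top"]
im=cv2.cvtColor(c["img"],cv2.COLOR_RGB2BGR)
x0,x1,y0,y1=.42,.70,-.47,-.30;k=2500
w=[(x,y) for x in(x0,x1) for y in(y0,y1)]
src=proj(c,np.array([[x,y,.035] for x,y in w])).astype(np.float32)
dst=np.float32([[(x-x0)*k,(y-y0)*k] for x,y in w])
r=cv2.warpPerspective(im,cv2.getPerspectiveTransform(src,dst),(700,425),flags=cv2.INTER_CUBIC)
b=cv2.cvtColor(C["side"]["img"],cv2.COLOR_RGB2BGR)[190:255,210:330]
b=cv2.resize(b,None,fx=2.6,fy=2.6,interpolation=cv2.INTER_CUBIC)
cv2.imwrite("pics/fin.png",np.vstack([r,cv2.copyMakeBorder(b,0,0,0,700-b.shape[1],cv2.BORDER_CONSTANT)]))
E
```

```text
time: 14.87
tool_pos: [0.4186, -0.5542, 0.3329]
tcp_rot: [-3.141, -0.019, -0.001]
wrist_force: [-0.4, 0.1, -0.1]
width: 0.401
grip_force: 0.0
```

View pics/fin.png

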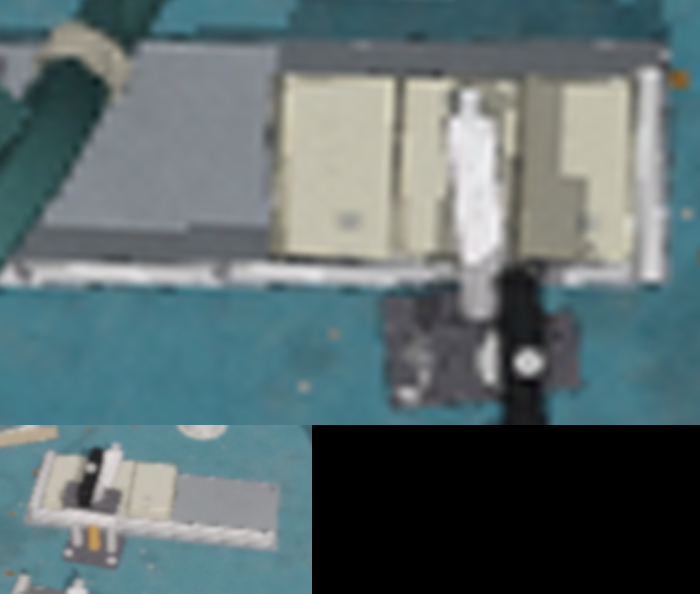

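The rear face is at lane x ≈ -78 mm and the front face meets the end stop at column ~635. The row is straight and centred (rows 75–258), the knob is open and the robot is clear, so I'm handing in.

```bash
python3 -c "
from workcell import bot;print(bot.finish_job())"
```

```text
the job is handed in; nothing more can be done
None
```

I handed the job in at about 15 s of the 48 s limit; no verdict came back. The loaded lane's knob loosened anticlockwise and I turned it about 1.5 rad. The row was pushed under the gate until force built up at the end stop. The last picture shows it straight, centred and within about 2 mm of home, and I did not touch the empty lane's knob, reel, jar or tin.

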